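# Put the condiment jar away in the roll-top bread bin

### The job

Put the short flip-top condiment jar into the roll-top bread bin, standing upright on the bin's floor, and let go of it. Then roll the bin's curved tambour cover, the one with the steel bar handle, forward until it is fully shut.

Things in the scene. Friction and masses are not known exactly. Their poses are not given: they have to be found in the camera images.
- jar_mid (a point): centre, 40 mm above the foot, of the short glass jar to put away: 56 mm diameter up to 58 mm high, brown filling, white 50 mm lid with a flip tab, 81 mm high overall, 0.17 to 0.34 kg; it stands on the counter left or right of the bin. z: its upright axis. The taller glass jar (146 mm, plain steel cap) is not wanted.
- bin: fixed wooden roll-top bread bin, a half-drum 338 mm deep (x), 320 wide (y), 194 high. Origin: centre of underside; front faces its -x, z up. Inside: floor 10 mm up, 304 mm between the end cheeks (half-discs, radius 169); front lip 40 mm high at x = -161. A fixed shell roofs x above 15 mm: load the front half from above. Cover axis: x = 0, z = 25 mm, along y.
- cover (a joint): curved slatted cover, outer radius 163 mm, a 92 degree arc that rolls back over the shell. rad: 0 = fully shut (end stop), 1.40 = fully back; starts 1.22 to 1.40. About the cover axis, up from forward (-x), its front edge is at 0.14 + value and its handle at 0.873 + value. It stays where left; 2 to 4 N at the handle moves it.
- cover_handle (a point): middle of the cover's handle: a round steel bar, 10 mm thick, along the bin's y, 120 mm between its two end posts, 203 mm from the cover axis, 40 mm off the cover's surface. With the cover rolled back it is behind the top of the bin; it travels in an arc over the top to the upper front.
Mind the look-alikes: they are no part of the job. Leave any green look-alike of the part that bears jar_mid alone.

How it is judged:
On the way, in this order (a step that is already met when the one before it is completed fails the run):
1. the jar stands upright on the bin's floor, let go of, with the cover not yet shut (x of jar_mid in the frame of bin between -0.14 and 0.13 m and y of jar_mid in the frame of bin between -0.135 and 0.135 m and z of jar_mid in the frame of bin below 0.06 m and angle between jar_mid's own z axis and vertical below 0.175 rad and contact force between jar and the fingers below 0.1 N and value of joint cover above 0.3 rad), for 0.2 s.
2. the cover is rolled fully shut (value of joint cover below 0.09 rad), for 0.2 s.
At the end, for the whole second after the job is handed in: The short flip-top jar stands upright (within 10 degrees) and at rest on the floor inside the bin, and the cover is shut to within 0.09 rad (about 14 mm at its edge) (x of jar_mid in the frame of bin between -0.14 and 0.13 m and y of jar_mid in the frame of bin between -0.135 and 0.135 m and z of jar_mid in the frame of bin below 0.06 m and angle between jar_mid's own z axis and vertical below 0.175 rad and value of joint cover below 0.09 rad and linear speed of jar below 0.02 m/s); the robot touches nothing.
It also fails if it takes over 58 s, if anything falls off the work surface, if the arm or the gripper's body presses on something with over 40 N, if the wrist force passes 120 N, or if a joint passes its speed limit or range.

### The arm

A 7-joint arm with a two-finger parallel gripper is mounted at the origin on the work surface. World frame = base frame: x ahead of the robot, y to its left, z up, the work surface at z = 0. Lengths are in m, angles in rad, forces in N, time in s.
With the tool pointing down it reaches from about 0.4 to 0.875 m from the base axis. Payload 19.3 kg.
Tool frame: the origin (TCP) lies at the centre of the arm's flange, where the gripper is bolted on; the fingertips stand 173 mm ahead of it and the grasp point (between the pads) lies 155 mm ahead of it; z points along the fingers, y is the line along which they close (so a half turn about z gives the same grasp; the last joint's range is limited). The gripper opens to 85 mm and grips with 20 to 120 N. Pads are 22 mm wide; open, the fingers measure 114 mm over their backs; the gripper's body (76 mm by 85 mm) begins 54 mm behind the grasp point. The pads swing forward as they close: fully open they stand 13 mm farther back than shut.
Start: joints at [-1.202, 0.521, -0.036, 1.599, 0.021, 1.021, -0.113], TCP at [0.266, 0.566, 0.405] pointing down, gripper open.
Joint ranges: [-2.91, 2.91], [-0.3, 2.13], [-1.5, 1.42], [0.17, 2.43], [-1.26, 4.41], [0.16, 1.93], [-2.52, 2.52]. Speed limits (rad/s): [1.89, 1.89, 2.39, 2.39, 3.01, 3.01, 3.01].

### API

Orientations are given as [roll, pitch, yaw] about the fixed x, y, z axes, in that order (R = Rz(yaw) Ry(pitch) Rx(roll)).
In Python, from workcell import bot, imaging, job gives the robot as it stands.
- The arm moves only by the tool carry_out, never from a script. Its argument "targets" is a list of rows, each a list of 3 entries, a list of its own where there are three numbers: the shift along the tool's x, y, z in units of 0.25 m (1.0 is 0.25 m), then the turn, a rotation vector about the tool's x, y, z in units of 180 degrees (1.0 is 180 degrees), then the opening, from 0 (shut) to 1 (fully open). In form: [[[tx, ty, tz], [wx, wy, wz], jaw], ...]. A call has 1 to 8 rows; each row shifts and turns the commanded pose from where the row before left it, along the tool's axes as they then stand; what a row does not reach is not made up. A row lasts 1/8 s, in which the tool goes at most 62.5 mm and 10.7 degrees, less where a joint would pass 70% of its speed; a pose out of reach is approached as far as the arm can. A call with a number of a shift or a turn outside -1 to 1 is refused whole. A call with a gripper value outside its range is refused whole. The fingers move at their own pace and stop on an object; "force" is the grip in N (left out, the last holds). Time passes only in rows, so rows that do not move let the fingers close. It gives the time, the measured TCP pose, the force and the opening at its end, in the units of the state.
- bot.observe(): the state, without advancing time (a new reading comes with each control period).
- imaging.grab_frame(name): name is "side" or "top" or "wrist"; returns a dict with "pixels" (480x640x3 uint8, red, green, blue), "mtx" (3x3 intrinsics, pixels), "cam_to_world" (4x4, takes a point from camera to world coordinates); the wrist camera has in their place "mount" (4x4, takes a point from camera to tool coordinates, whose origin is the TCP and whose axes are the flange's). Camera axes: x right, y down, z forward; pixel columns grow to the right and rows downward; lengths in m; the calibration is good to about 2 mm. A picture is of the moment at which its call begins: read the wrist's pose just before it. There is no depth.
- job.job_done(): hands the job in, once; it reports no verdict.
The state is a dict: "clock": time; "qpos": joint angles; "qd": joint speeds; "joint_efforts": joint torques, N m; "position": TCP position; "tool_rot": TCP orientation; "force": force on the tool from outside, world axes, zero at the start; "moment": the same for the moment, N m; "grip_width": finger opening in m.
Only numpy, scipy, OpenCV 4.12 (cv2) and the standard library are available. Lean on these libraries where they do the work, as an engineer would, in place of code of your own. Each camera call takes 0.05 s, during which the arm holds its last target. There are 200 camera calls.

## Working session

There is one attempt and no reset: what is moved stays moved. The work goes in short steps, Python scripts to look and compute and a tool call to move; the robot and the scene stay as the last step left them, time stands still between calls to the robot, and variables do not carry over. Pictures are saved under pics/ and viewed, on a budget of 10 in all, crops included, one or two more only if the job needs it, and the job is handed in when it is done.

Besides the shell and the picture viewer there is one more tool, called by a JSON object that holds its "op" and its "data", one argument or row to a line. carry_out: Moves the arm, as the interface text tells. Its arguments: {"type":"object","properties":{"targets":{"type":"array"},"force":{"type":"number"}},"required":["targets"]}

```bash
ls; mkdir -p pics
python3 - <<'E'
from workcell import bot, imaging
import cv2, numpy as np
s=bot.observe(); print({k:np.round(v,3).tolist() for k,v in s.items()})
ims=[]
for n in("side","top"):
    f=imaging.grab_frame(n); cv2.imwrite(f"pics/{n}0.png",f["pixels"][:,:,::-1]); np.savez(f"pics/{n}0.npz",**f)
    print(n,f["mtx"].round(1).tolist(),f["cam_to_world"].round(3).tolist())
f=imaging.grab_frame("wrist");print(f["mount"].round(4).tolist(),f["mtx"].round(1).tolist())
E
```

```text
pics
{'clock': 0.0, 'qpos': [-1.202, 0.522, -0.036, 1.6, 0.021, 1.021, -0.113], 'qd': [0.0, 0.0, 0.001, -0.001, -0.002, 0.0, 0.0], 'joint_efforts': [0.001, -92.709, 1.981, -36.992, 0.018, 0.008, -0.0], 'position': [0.265, 0.566, 0.404], 'tool_rot': [-3.14, 0.0, 2.703], 'force': [-0.06, 0.056, -0.541], 'moment': [0.012, 0.014, -0.011], 'grip_width': 0.085}
side [[617.1, 0.0, 321.6], [0.0, 617.1, 230.4], [0.0, 0.0, 1.0]] [[-0.829, 0.528, -0.184, 0.755], [0.559, 0.784, -0.27, 0.454], [0.002, -0.326, -0.945, 1.542], [0.0, 0.0, 0.0, 1.0]]
top [[464.9, 0.0, 322.5], [0.0, 464.9, 245.6], [0.0, 0.0, 1.0]] [[-0.002, -0.989, 0.15, 0.349], [-1.0, 0.002, 0.0, 0.062], [-0.0, -0.15, -0.989, 1.04], [0.0, 0.0, 0.0, 1.0]]
[[0.0001, -0.9443, -0.329, 0.0844], [1.0, -0.0002, 0.0007, -0.0001], [-0.0007, -0.329, 0.9443, 0.0314], [0.0, 0.0, 0.0, 1.0]] [[347.5, 0.0, 316.4], [0.0, 347.5, 238.3], [0.0, 0.0, 1.0]]
```

View pics/side0.png

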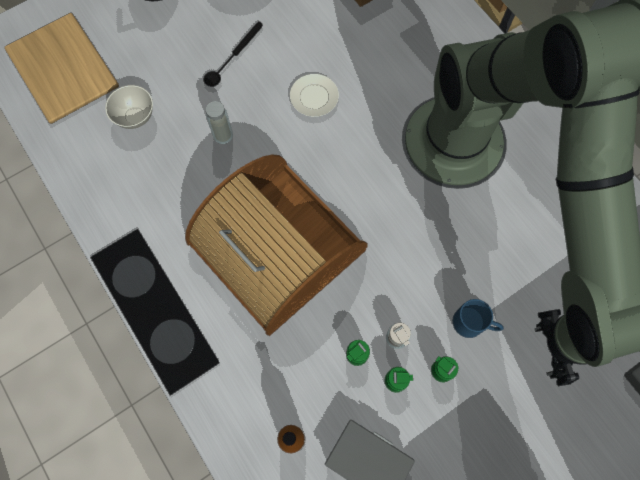

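View pics/top0.png

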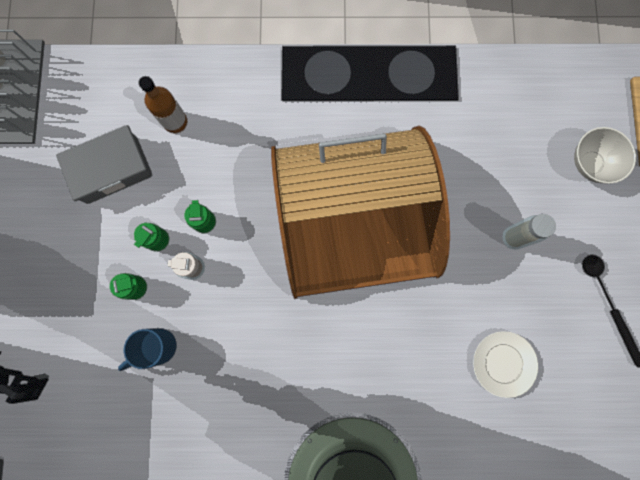

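The side view shows the white-lidded jar at about (400,333), the three green look-alikes around it, and the bin with its handle bar from (221,228) to (263,270). In the top view the jar is at (184,265), the bar runs (322,155) to (385,145), and the front cheek corners are at (295,297) and (440,277).

```bash
cat > h.py <<'E'
import numpy as np
def ray(f,uv):
    T=f["cam_to_world"]; d=T[:3,:3]@np.linalg.solve(f["mtx"],[*uv,1.]); return T[:3,3],d
def plane(f,uv,z):
    o,d=ray(f,uv); return o+d*(z-o[2])/d[2]
def tri(f,a,g,b):
    o,d=ray(f,a);p,e=ray(g,b)
    t=np.linalg.lstsq(np.c_[d,-e],p-o,rcond=None)[0]
    x,y=o+d*t[0],p+e*t[1]; return (x+y)/2,np.linalg.norm(x-y)
E
python3 - <<'E'
from h import *; import cv2
S=dict(np.load("pics/side0.npz"));T=dict(np.load("pics/top0.npz"))
np.set_printoptions(precision=4,suppress=True)
def lid(f,c):
    h=cv2.cvtColor(f["pixels"],cv2.COLOR_RGB2HSV); m=((h[...,1]<40)&(h[...,2]>205)).astype('u1')
    w=np.zeros_like(m);cv2.circle(w,c,17,1,-1); m&=w
    n,l,st,ce=cv2.connectedComponentsWithStats(m); i=1+st[1:,4].argmax(); print(st[i],ce[i]); return ce[i]
a=lid(S,(400,333));b=lid(T,(184,265))
print("lid",tri(S,a,T,b),plane(S,a,.08),plane(T,b,.08))
for n,a,b in [("h1",(263,270),(322,155)),("h2",(221,228),(385,145)),("h1x",(263,270),(385,145))]: print(n,tri(S,a,T,b))
for n,f,c in [("T",T,(295,297)),("T",T,(440,277)),("S",S,(366,245)),("S",S,(281,157)),("S",S,(268,330)),("S",S,(188,240))]: print(n,c,plane(f,c,.025),plane(f,c,.194))
for f,n in((S,"S"),(T,"T")):
    h=cv2.cvtColor(f["pixels"],cv2.COLOR_RGB2HSV); m=cv2.inRange(h,(40,120,60),(85,255,255))
    for st,ce in zip(*cv2.connectedComponentsWithStats(m)[2:]):
        if 100<st[4]<5000: print("green",n,plane(f,ce,.075)[:2])
m1=cv2.resize(T["pixels"][100:310,110:460],None,fx=2.2,fy=2.2,interpolation=2); cv2.imwrite("pics/c1.png",m1[...,::-1])
E
```

```text
Traceback (most recent call last):
ValueError: attempt to get argmax of an empty sequence
```

Run:
```python
from h import *; import cv2
S=dict(np.load("pics/side0.npz"));T=dict(np.load("pics/top0.npz"))
np.set_printoptions(precision=4,suppress=True)
def lid(f,c):
    h=f["pixels"].astype(int); print(h[c[1],c[0]-6:c[0]+7:4].tolist()); m=((h[...,0]-h[...,2]>2)&(h.min(2)>150)).astype('u1')
    w=np.zeros_like(m);cv2.circle(w,c,17,1,-1); m&=w
    n,l,st,ce=cv2.connectedComponentsWithStats(m); 
    if n<2: return c
    i=1+st[1:,4].argmax(); print(st[i],ce[i]); return ce[i]
a=lid(S,(400,333));b=lid(T,(184,265))
print("lid",tri(S,a,T,b),plane(S,a,.08),plane(T,b,.08))
for n,a,b in [("h1",(263,270),(322,155)),("h2",(221,228),(385,145)),("h1x",(263,270),(385,145))]: print(n,tri(S,a,T,b))
for n,f,c in [("T",T,(295,297)),("T",T,(440,277)),("S",S,(366,245)),("S",S,(281,157)),("S",S,(268,330)),("S",S,(188,240))]: print(n,c,plane(f,c,.025),plane(f,c,.194))
for f,n in((S,"S"),(T,"T")):
    h=cv2.cvtColor(f["pixels"],cv2.COLOR_RGB2HSV); m=cv2.inRange(h,(40,120,60),(85,255,255))
    _,_,st,ce=cv2.connectedComponentsWithStats(m)
    for s,c in zip(st,ce):
        if 100<s[4]<5000: print("green",n,plane(f,c,.075)[:2])
m1=cv2.resize(T["pixels"][100:310,110:460],None,fx=2.2,fy=2.2,interpolation=2); cv2.imwrite("pics/c1.png",m1[...,::-1])
```

```text
[[171, 168, 157], [194, 190, 177], [195, 190, 178], [178, 175, 165]]
[390 323  21  23 286] [401.1783 333.7203]
[[223, 219, 212], [224, 220, 212], [180, 185, 189], [172, 166, 160]]
[168 252  27  24 416] [181.3438 263.5962]
lid (array([0.458 , 0.3567, 0.0753]), np.float64(7.10161699296593e-05)) [0.459 0.357 0.08 ] [0.4574 0.3553 0.08  ]
h1 (array([0.6559, 0.0655, 0.175 ]), np.float64(0.006877701777971259))
h2 (array([ 0.679 , -0.0643,  0.1819]), np.float64(0.012300904789911435))
h1x (array([ 0.6684, -0.0047,  0.1376]), np.float64(0.12597642871682718))
T (295, 297) [0.3902 0.122  0.025 ] [0.3834 0.112  0.194 ]
T (440, 277) [ 0.4331 -0.1946  0.025 ] [ 0.4191 -0.1519  0.194 ]
S (366, 245) [0.3871 0.1182 0.025 ] [0.4281 0.1556 0.194 ]
S (281, 157) [ 0.4333 -0.2149  0.025 ] [ 0.4692 -0.1404  0.194 ]
S (268, 330) [0.7144 0.1626 0.025 ] [0.719 0.195 0.194]
S (188, 240) [ 0.7609 -0.15    0.025 ] [ 0.7603 -0.0828  0.194 ]
green S [0.5703 0.3345]
green S [0.4214 0.4788]
green S [0.5264 0.4376]
green T [0.5601 0.3258]
green T [0.5157 0.4294]
green T [0.4121 0.4721]
```

View pics/c1.png

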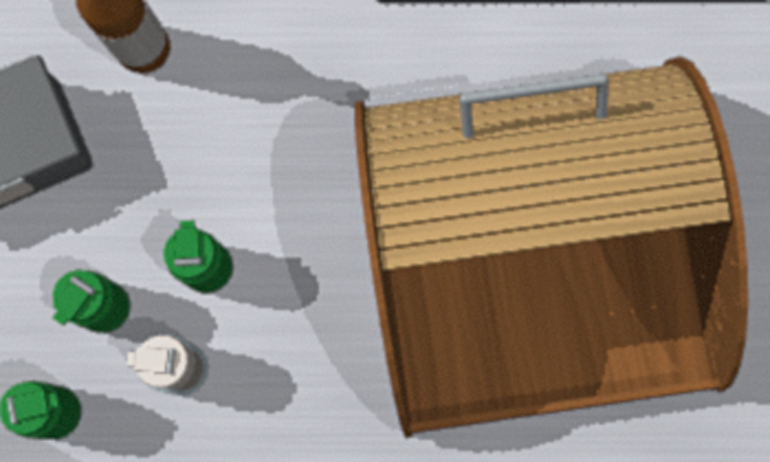

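The crop shows the cover well back and its handle behind the top. The jar is at (0.458, 0.356), nearest greens about 0.1 m away. The bin's origin is roughly (0.577, -0.014) with a yaw of about 0.134. I'll go above the jar.

{"op": "carry_out", "data": {
  "targets": [
    [[-0.21, -0.086, 0.06], [0, 0, 0], 1],
    [[-0.21, -0.086, 0.06], [0, 0, 0], 1],
    [[-0.21, -0.086, 0.06], [0, 0, 0], 1],
    [[-0.21, -0.086, 0.06], [0, 0, 0], 1],
    [[-0.21, -0.086, 0.06], [0, 0, 0], 1],
    [[0, 0, 0], [0, 0, 0.05], 1],
    [[0, 0, 0], [0, 0, 0.05], 1],
    [[0, 0, 0], [0, 0, 0.05], 1]
  ],
  "force": 40
}}

```text
clock: 1.15
position: [0.4576, 0.3567, 0.3295]
tool_rot: [-3.141, -0.0, 2.226]
force: [-0.4, 1.6, 0.2]
grip_width: 0.0854
```

{"op": "carry_out", "data": {
  "targets": [
    [[0, 0, 0], [0, 0, 0.05], 1],
    [[0, 0, 0], [0, 0, 0.055], 1],
    [[0, 0, 0], [0, 0, 0], 1],
    [[0, 0, 0], [0, 0, 0], 1]
  ]
}}

```text
clock: 1.65
position: [0.4574, 0.357, 0.3296]
tool_rot: [-3.141, 0.0, 1.906]
force: [-0.6, -0.1, 0.2]
grip_width: 0.0854
```

```bash
cat >> h.py <<'E'
from scipy.spatial.transform import Rotation as Ro
def wr(bot,imaging,name=None):
    s=bot.observe(); f=imaging.grab_frame("wrist"); W=np.eye(4)
    W[:3,:3]=Ro.from_euler("xyz",s["tool_rot"]).as_matrix(); W[:3,3]=s["position"]
    f["cam_to_world"]=W@f["mount"]
    if name:
        import cv2; cv2.imwrite(f"pics/{name}.png",f["pixels"][...,::-1]); np.savez(f"pics/{name}.npz",**f)
    return s,f
def proj(f,p):
    T=np.linalg.inv(f["cam_to_world"]); q=f["mtx"]@(T[:3,:3]@p+T[:3,3]); return (q[:2]/q[2]).round(1)
def togo(s,p,yaw=None):
    R=Ro.from_euler("xyz",s["tool_rot"]); d=R.inv().apply(np.array(p)-s["position"])/.25
    print("shift units",d.round(3)); 
    if yaw is not None: print("turn units",((R.inv()*Ro.from_euler("xyz",[np.pi,0,yaw])).as_rotvec()/np.pi).round(4))
E
python3 - <<'E'
from h import *; from workcell import bot,imaging
s,f=wr(bot,imaging,"w1"); print(s["clock"],s["position"],s["tool_rot"],s["qpos"].round(2) if hasattr(s["qpos"],'round') else s["qpos"])
print(proj(f,np.array([.458,.356,.081])),proj(f,np.array([.458,.356,.0])))
togo(s,[.458,.356,.2],1.895)
E
```

```text
1.65 [0.45740293 0.35701302 0.32958726] [-3.14139665e+00  9.43958706e-05  1.90583913e+00] [-0.91  0.55  0.2   1.8  -0.15  0.81 -0.3 ]
[316.1 252.6] [316.2 219.2]
shift units [-0.005  0.001  0.518]
turn units [-0.0001  0.      0.0035]
```

View pics/w1.png

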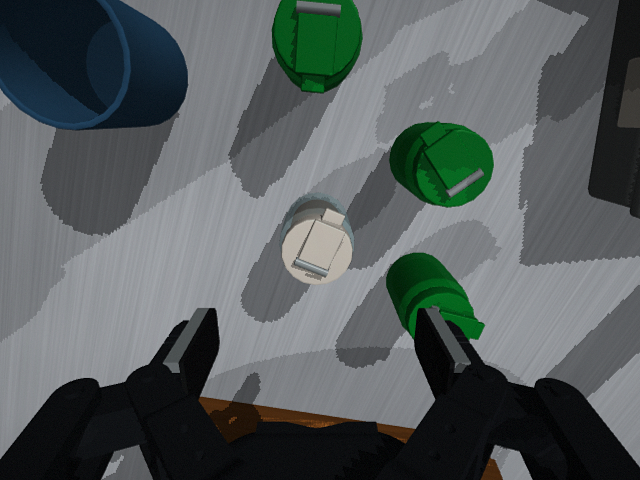

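The wrist view shows the white lid at (317,248), within 3 mm of the estimate. The green jars are clear of the fingers. Descending to grip.

{"op": "carry_out", "data": {
  "targets": [
    [[0.008, 0, 0.16], [0, 0, 0], 1],
    [[0, 0, 0.16], [0, 0, 0], 1],
    [[0, 0, 0.12], [0, 0, 0], 1],
    [[0, 0, 0.098], [0, 0, 0], 1],
    [[0, 0, 0], [0, 0, 0], 1],
    [[0, 0, 0], [0, 0, 0], 0.2],
    [[0, 0, 0], [0, 0, 0], 0.2],
    [[0, 0, 0], [0, 0, 0], 0.2]
  ],
  "force": 40
}}

```text
clock: 2.7
position: [0.4572, 0.359, 0.1966]
tool_rot: [3.14, -0.001, 1.902]
force: [-1.0, -1.4, 8.5]
grip_width: 0.0551
```

{"op": "carry_out", "data": {
  "targets": [
    [[0, 0, 0], [0, 0, 0], 0.2],
    [[0, 0, 0], [0, 0, 0], 0.2],
    [[0, 0, 0], [0, 0, 0], 0.2],
    [[0, 0, -0.02], [0, 0, 0], 0.2]
  ]
}}

```text
clock: 3.2
position: [0.4569, 0.3589, 0.201]
tool_rot: [3.141, -0.0, 1.902]
force: [0.2, -0.2, -2.6]
grip_width: 0.0554
```

{"op": "carry_out", "data": {
  "targets": [
    [[0, 0, -0.15], [0, 0, 0], 0.2],
    [[0, 0, -0.2], [0, 0, 0], 0.2],
    [[0, 0, -0.2], [0, 0, 0], 0.2],
    [[0, 0, -0.2], [0, 0, 0], 0.2],
    [[0, 0, -0.17], [0, 0, 0], 0.2],
    [[-0.1, -0.027, 0], [0, 0, 0], 0.2]
  ]
}}

```text
clock: 3.95
position: [0.4585, 0.3338, 0.4335]
tool_rot: [3.137, -0.003, 1.904]
force: [0.3, -0.2, -3.6]
grip_width: 0.0551
```

{"op": "carry_out", "data": {
  "targets": [
    [[-0.17, -0.046, 0], [0, 0, 0], 0.2],
    [[-0.17, -0.046, 0], [0, 0, 0], 0.2],
    [[-0.17, -0.046, 0], [0, 0, 0], 0.2],
    [[-0.17, -0.046, 0], [0, 0, 0], 0.2],
    [[-0.17, -0.046, 0], [0, 0, 0], 0.2],
    [[-0.17, -0.046, 0], [0, 0, 0], 0.2],
    [[-0.17, -0.046, 0], [0, 0, 0], 0.2],
    [[-0.17, -0.046, 0], [0, 0, 0], 0.2]
  ]
}}

```text
clock: 4.95
position: [0.4811, -0.0205, 0.4298]
tool_rot: [-3.141, -0.0, 1.901]
force: [0.7, 0.5, -2.0]
grip_width: 0.0553
```

{"op": "carry_out", "data": {
  "targets": [
    [[0, 0, 0], [0, 0, -0.055], 0.2],
    [[0, 0, 0], [0, 0, -0.055], 0.2],
    [[0, 0, 0], [0, 0, -0.055], 0.2],
    [[0, 0, 0], [0, 0, -0.055], 0.2],
    [[0, 0, 0], [0, 0, -0.055], 0.2],
    [[0, 0, 0], [0, 0, -0.055], 0.2],
    [[0, 0, 0], [0, 0, -0.055], 0.2],
    [[0, 0, 0], [0, 0, -0.055], 0.2]
  ]
}}

```text
clock: 5.95
position: [0.4812, -0.0191, 0.4297]
tool_rot: [-3.142, -0.001, -2.994]
force: [0.3, -0.0, -0.9]
grip_width: 0.0548
```

Run:
```python
from h import *; from workcell import bot,imaging; import cv2
s=bot.observe(); print(s["clock"],s["position"],s["tool_rot"],np.round(s["qpos"],2),s["grip_width"],s["force"])
f=imaging.grab_frame("top"); g=imaging.grab_frame("side")
np.savez("pics/t2.npz",**f);np.savez("pics/s2.npz",**g)
a=cv2.resize(f["pixels"][80:320,240:480],(400,400));b=cv2.resize(g["pixels"][120:360,150:390],(400,400))
cv2.imwrite("pics/ts2.png",np.hstack([a,b])[...,::-1])
togo(s,[.483,-.026,.43],3.276)
```

```text
5.95 [ 0.48119113 -0.01913819  0.42967614] [-3.14150659e+00 -1.06044195e-03 -2.99388721e+00] [-0.18  0.26  0.11  1.94 -0.04  0.94  1.67] 0.05482563632839879 [ 0.26995436 -0.04368351 -0.90998474]
shift units [-0.003 -0.028 -0.001]
turn units [-0.     -0.0003  0.0042]
```

View pics/ts2.png

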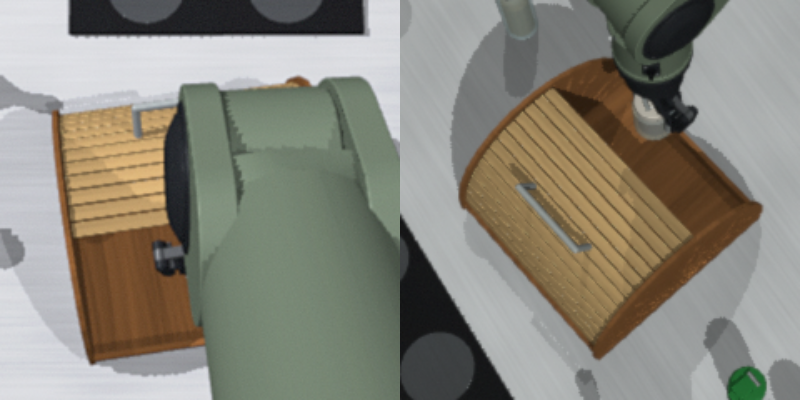

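Top crop: the wrist is over the front half of the bin. Side crop: the jar hangs near (655,125), short of the cover edge. I'll lower it.

{"op": "carry_out", "data": {
  "targets": [
    [[0.016, -0.03, 0.1], [0, 0, 0], 0.2],
    [[0, 0, 0.16], [0, 0, 0], 0.2],
    [[0, 0, 0.16], [0, 0, 0], 0.2],
    [[0, 0, 0.16], [0, 0, 0], 0.2],
    [[0, 0, 0.14], [0, 0, 0], 0.2],
    [[0, 0, 0.1], [0, 0, 0], 0.2],
    [[0, 0, 0.05], [0, 0, 0], 0.2],
    [[0, 0, 0], [0, 0, 0], 0.2]
  ]
}}

```text
clock: 7.05
position: [0.4788, -0.0267, 0.2124]
tool_rot: [-3.141, -0.001, -3.001]
force: [-0.1, 0.6, -1.2]
grip_width: 0.0548
```

{"op": "carry_out", "data": {
  "targets": [
    [[0, 0, 0.008], [0, 0, 0], 0.2],
    [[0, 0, 0.008], [0, 0, 0], 0.2],
    [[0, 0, 0], [0, 0, 0], 0.2]
  ]
}}

```text
clock: 7.42
position: [0.4792, -0.0264, 0.209]
tool_rot: [-3.142, 0.001, -2.999]
force: [0.8, -0.3, -1.4]
grip_width: 0.0553
```

{"op": "carry_out", "data": {
  "targets": [
    [[0, 0, 0.006], [0, 0, 0], 0.2],
    [[0, 0, 0.004], [0, 0, 0], 0.2],
    [[0, 0, 0], [0, 0, 0], 0.2]
  ]
}}

```text
clock: 7.8
position: [0.4792, -0.0265, 0.2066]
tool_rot: [3.142, 0.0, -2.999]
force: [-3.2, 0.4, 11.4]
grip_width: 0.0553
```

{"op": "carry_out", "data": {
  "targets": [
    [[0, 0, -0.003], [0, 0, 0], 0.6],
    [[0, 0, 0], [0, 0, 0], 1],
    [[0, 0, 0], [0, 0, 0], 1],
    [[0, 0, 0], [0, 0, 0], 1],
    [[0, 0, 0], [0, 0, 0], 1],
    [[0, 0, 0], [0, 0, 0], 1],
    [[0, 0, -0.06], [0, 0, 0], 1],
    [[0, 0, -0.12], [0, 0, 0], 1]
  ]
}}

```text
clock: 8.8
position: [0.4789, -0.0265, 0.2526]
tool_rot: [3.141, -0.002, -2.999]
force: [0.3, -0.8, 0.3]
grip_width: 0.0855
```

{"op": "carry_out", "data": {
  "targets": [
    [[0, 0, -0.2], [0, 0, 0], 1],
    [[0, 0, -0.2], [0, 0, 0], 0],
    [[0, 0, -0.2], [0, 0, 0], 0],
    [[0, 0, -0.2], [0, 0, 0], 0],
    [[0, 0, 0], [0, 0, 0], 0]
  ]
}}

```text
clock: 9.43
position: [0.4791, -0.0267, 0.4562]
tool_rot: [-3.141, 0.007, -3.0]
force: [-0.2, 0.4, -0.5]
grip_width: 0.0121
```

Run:
```python
from h import *; from workcell import bot,imaging; import cv2
s,f=wr(bot,imaging,"w3"); print(s["clock"],s["position"],s["tool_rot"],np.round(s["qpos"],2),s["force"])
g=imaging.grab_frame("side"); np.savez("pics/s3.npz",**g)
b=cv2.resize(g["pixels"][120:360,150:390],(480,480))
cv2.imwrite("pics/ws3.png",np.hstack([cv2.resize(f["pixels"],(320,480))*0+0,b])[...,::-1][:, 320:] if 0 else np.hstack([b,cv2.copyMakeBorder(cv2.resize(f["pixels"],(320,240)),0,240,0,0,0)])[...,::-1])
```

```text
9.425 [ 0.47912174 -0.02669702  0.4562008 ] [-3.14143686  0.00658018 -2.9996027 ] [-0.18  0.23  0.13  1.91 -0.04  1.    1.68] [-0.21178691  0.4377706  -0.48162237]
```

View pics/ws3.png

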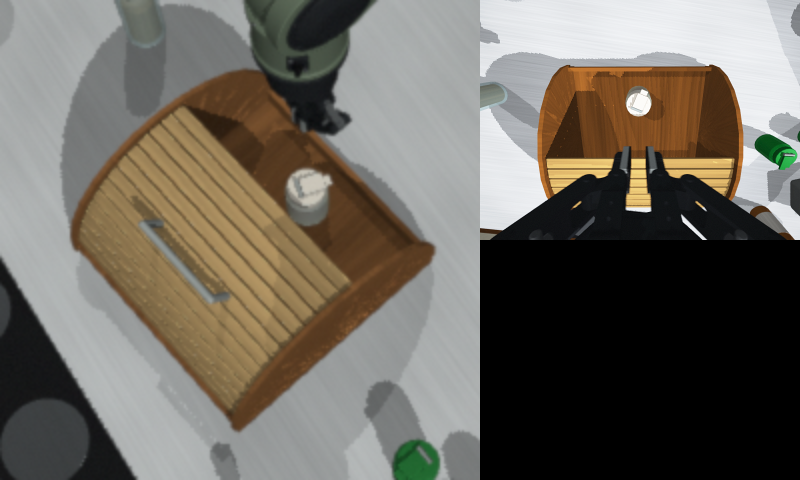

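The jar stands upright in the bin, at about (308,190) in the side crop, clear of the cover edge. The bar is at about bin x 0.102, z 0.20, so the cover value is about 1.23. I'll move the closed fingers behind the bar.

{"op": "carry_out", "data": {
  "targets": [
    [[-0.195, 0, 0], [0, 0, 0], 0],
    [[-0.195, 0, 0], [0, 0, 0], 0],
    [[-0.195, 0, 0], [0, 0, 0], 0],
    [[-0.195, 0, 0], [0, 0, 0], 0],
    [[-0.195, 0, 0], [0, 0, 0], 0],
    [[0, 0, 0], [0, 0, 0], 0],
    [[0, 0, 0], [0, 0, 0], 0]
  ]
}}

```text
clock: 10.4
position: [0.72, 0.0079, 0.4506]
tool_rot: [-3.141, -0.002, -3.0]
force: [-0.7, -0.2, 0.2]
grip_width: -0.0002
```

Run:
```python
from h import *; from workcell import bot,imaging; import cv2
s=bot.observe(); print(s["clock"],s["position"],s["tool_rot"],s["force"])
g=imaging.grab_frame("side")
cv2.imwrite("pics/s4.png",cv2.resize(g["pixels"][120:360,150:390],(600,600))[...,::-1])
R=np.array([[.991,-.134],[.134,.991]]);print("bin xy",R.T@(s["position"][:2]-[.577,-.0137]))
togo(s,[.7207,.0057,.361],3.276)
```

```text
10.4 [0.72000384 0.00789308 0.45057489] [-3.14149908e+00 -2.49610267e-03 -2.99952881e+00] [-0.73896984 -0.15965924  0.23028831]
bin xy [0.14461027 0.00223623]
shift units [-0.002 -0.009  0.358]
turn units [-0.     -0.0008  0.0024]
```

View pics/s4.png

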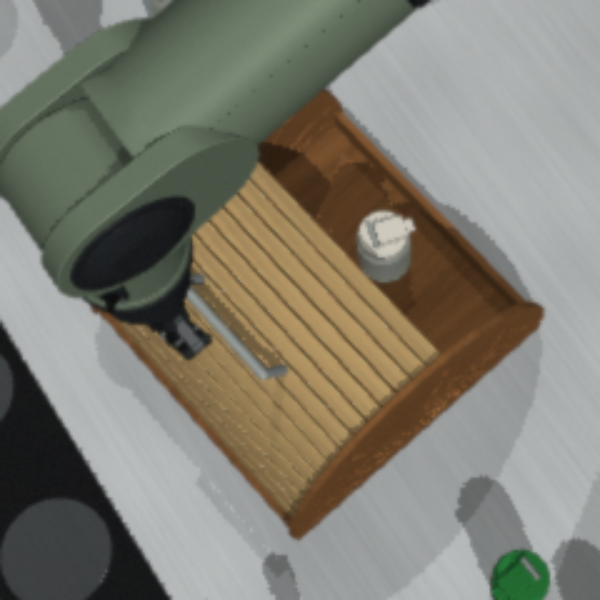

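The closed fingertips, at about (195,345), are behind the bar (190,285 to 275,372). Descending, then starting the push.

{"op": "carry_out", "data": {
  "targets": [
    [[0, 0, 0.15], [0, 0, 0], 0],
    [[0, 0, 0.15], [0, 0, 0], 0],
    [[0, 0, 0.058], [0, 0, 0], 0],
    [[0, 0, 0], [0, 0, 0], 0],
    [[0.04, 0, 0], [0, 0, 0], 0],
    [[0.04, 0, 0], [0, 0, 0], 0],
    [[0.04, 0, 0], [0, 0, 0], 0],
    [[0.04, 0, -0.006], [0, 0, 0], 0]
  ]
}}

```text
clock: 11.45
position: [0.6807, 0.0025, 0.3654]
tool_rot: [-3.141, 0.004, -2.999]
force: [5.6, 0.1, 4.4]
grip_width: -0.0002
```

{"op": "carry_out", "data": {
  "targets": [
    [[0.05, 0, -0.026], [0, 0, 0], 0],
    [[0.05, 0, -0.02], [0, 0, 0], 0],
    [[0.05, 0, -0.016], [0, 0, 0], 0],
    [[0.05, 0, -0.013], [0, 0, 0], 0],
    [[0.05, 0, -0.01], [0, 0, 0], 0],
    [[0.05, 0, -0.006], [0, 0, 0], 0],
    [[0.05, 0, -0.002], [0, 0, 0], 0],
    [[0.05, 0, 0], [0, 0, 0], 0]
  ]
}}

```text
clock: 12.45
position: [0.581, -0.0119, 0.3872]
tool_rot: [-3.142, 0.0, -2.999]
force: [2.9, -1.8, -0.4]
grip_width: 0.0001
```

{"op": "carry_out", "data": {
  "targets": [
    [[0.05, 0, 0], [0, 0, 0], 0],
    [[0.05, 0, 0.007], [0, 0, 0], 0],
    [[0.05, 0, 0.011], [0, 0, 0], 0],
    [[0.05, 0, 0.014], [0, 0, 0], 0],
    [[0.05, 0, 0.018], [0, 0, 0], 0],
    [[0.05, 0, 0.022], [0, 0, 0], 0],
    [[0.05, 0, 0.026], [0, 0, 0], 0],
    [[0.05, 0, 0.03], [0, 0, 0], 0]
  ]
}}

```text
clock: 13.45
position: [0.482, -0.0261, 0.3547]
tool_rot: [-3.142, -0.0, -2.999]
force: [2.6, 0.3, -0.5]
grip_width: 0.0002
```

{"op": "carry_out", "data": {
  "targets": [
    [[0.02, 0, 0.014], [0, 0, 0], 0],
    [[0.02, 0, 0.014], [0, 0, 0], 0],
    [[0.016, 0, 0.013], [0, 0, 0], 0],
    [[0, 0, 0], [0, 0, 0], 0]
  ]
}}

```text
clock: 13.95
position: [0.4688, -0.0279, 0.3447]
tool_rot: [3.142, -0.001, -2.999]
force: [-0.3, -0.0, 0.5]
grip_width: -0.0004
```

{"op": "carry_out", "data": {
  "targets": [
    [[0.014, 0, 0.012], [0, 0, 0], 0],
    [[0.01, 0, 0.008], [0, 0, 0], 0],
    [[0, 0, 0], [0, 0, 0], 0]
  ]
}}

```text
clock: 14.32
position: [0.4641, -0.0286, 0.3405]
tool_rot: [-3.141, 0.004, -2.999]
force: [9.2, 0.9, 2.0]
grip_width: 0.0001
```

{"op": "carry_out", "data": {
  "targets": [
    [[0.008, 0, 0.004], [0, 0, 0], 0],
    [[0, 0, 0], [0, 0, 0], 0]
  ]
}}

```text
clock: 14.58
position: [0.4633, -0.0287, 0.3404]
tool_rot: [-3.141, 0.008, -2.999]
force: [15.5, 2.6, 9.4]
grip_width: 0.0
```

Position stalls while the force climbs to 15 N, so this is the end stop. Backing off, lifting and retreating.

{"op": "carry_out", "data": {
  "targets": [
    [[-0.02, 0, -0.02], [0, 0, 0], 0],
    [[0, 0, -0.1], [0, 0, 0], 0],
    [[0, 0, -0.2], [0, 0, 0], 0],
    [[0, 0.2, -0.1], [0, 0, 0], 0],
    [[0, 0.22, 0], [0, 0, 0], 0],
    [[0, 0.22, 0], [0, 0, 0], 0],
    [[0, 0.22, 0], [0, 0, 0], 0],
    [[0, 0.22, 0], [0, 0, 0], 0]
  ]
}}

```text
clock: 15.58
position: [0.427, 0.2405, 0.444]
tool_rot: [-3.141, -0.0, -2.999]
force: [1.3, 0.0, 0.7]
grip_width: 0.0003
```

Run:
```python
from h import *; from workcell import bot,imaging; import cv2
s=bot.observe(); print(s["clock"],s["position"],s["force"])
f=imaging.grab_frame("top");g=imaging.grab_frame("side");np.savez("pics/t5.npz",**f);np.savez("pics/s5.npz",**g)
cv2.imwrite("pics/ts5.png",np.hstack([cv2.resize(f["pixels"][80:320,240:480],(400,400)),cv2.resize(g["pixels"][120:360,150:390],(400,400))])[...,::-1])
for v in(0,.09):
    a=.873+v; b=np.array([-.203*np.cos(a),.025+.203*np.sin(a)]); p=np.array([.577+.991*b[0],-.0137+.134*b[0],b[1]]); print(v,[((proj(q,p)-o)*400/240).round(0) for q,o in((f,[240,80]),(g,[150,120]))])
```

```text
15.575 [0.42702953 0.24047832 0.44395306] [1.28843843 0.00308214 0.68841222]
0 [array([221., 304.]), array([273., 116.])]
0.09 [array([220., 290.]), array([265., 119.])]
```

View pics/ts5.png

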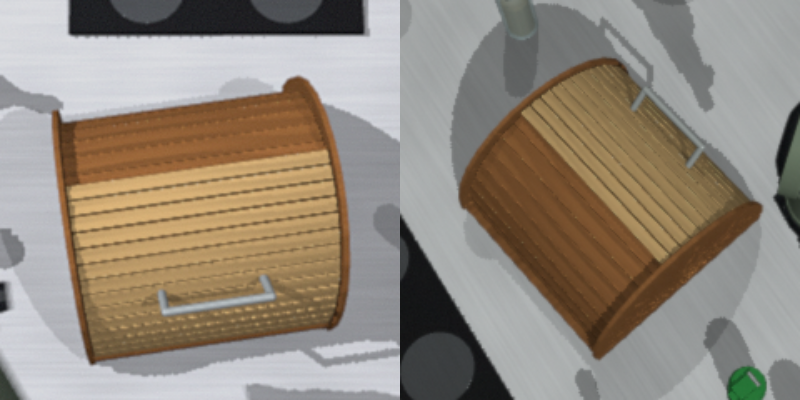

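Both crops show the cover closed. The bar's middle is at (218,303) in the top crop, against predictions of 304 for shut and 290 for 0.09 rad. Handing in.

```bash
python3 -c "
from workcell import job; print(job.job_done())"
```

```text
the job is handed in; nothing more can be done
None
```

The short flip-top jar is in the bread bin and the cover is rolled shut. I handed the job in at about 15.7 s of the 58 s allowed.

- **Jar:** I lowered it onto the bin's floor until I felt contact (about 11 N), let go and backed off. A picture taken before closing showed it standing upright in the front half. I could not see it after the cover closed.
- **Cover:** I pushed the handle bar over the top and forward with closed fingers. At the end the position stalled while the force rose to about 15 N, so I took that as the end stop.
- **Last check:** In the top view the handle sat within about 1 pixel of its fully shut position; at 0.09 rad open it would have been about 14 pixels away. The side view differed from the shut prediction by about 9 pixels in row. I put that down to my estimate of the bin's position, because its column matched and the end stop and top view agreed.
- **At hand-in:** The arm was clear of the bin and its measured force was close to zero. I did not touch the green look-alikes.

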